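# Load the carrier tray and stake the stud with a mallet

## Robot

A 6-joint arm with a two-finger parallel gripper is mounted at the origin on the work surface. World frame = base frame: x ahead of the robot, y to its left, z up, the work surface at z = 0. Lengths are in m, angles in degrees, forces in N, time in s.
With the tool pointing down it reaches from about 0.325 to 0.775 m from the base axis. Payload 5.5 kg.
Tool frame: the origin (TCP) lies at the centre of the arm's flange, where the gripper is bolted on; the fingertips stand 182 mm ahead of it and the grasp point (between the pads) lies 163 mm ahead of it; z points along the fingers, y is the direction in which the jaws open and shut (so a half turn about z gives the same grasp; the last joint's range is limited). The gripper opens to 88 mm and grips with 3 to 60 N. Pads are 20 mm wide; open, the fingers measure 115 mm over their backs; the gripper's body (75 mm by 178 mm) begins 61 mm behind the grasp point.
Start: joints at [-72.405, 5.22, 70.514, -0, 104.267, -3.249], TCP at [0.213, -0.561, 0.405] pointing down, gripper open.
Joint ranges: [-164.24, 164.24], [-49.07, 125.15], [9.68, 141.18], [-86.29, 266.29], [3.28, 154.24], [-151.56, 151.56]. Speed limits (degrees/s): [147.25, 147.25, 172.46, 180, 180, 180].

## Interface

Orientations are given as [roll, pitch, yaw] about the fixed x, y, z axes, in that order (R = Rz(yaw) Ry(pitch) Rx(roll)).
In Python, from station import r gives the robot as it stands. The module is installed in compiled form; this text tells all that it offers. Calls block until the motion is done:
- r.reach(position, orientation): joint-space move of the TCP to a pose.
- r.servo_line(position, rotation=None, speed=0.15): straight line of the TCP; rotation=None keeps the orientation; speed is the mean speed in m/s.
- r.move_joints(angles): joint-space move.
- r.let_go() and r.grab(squeeze=None): open the fingers fully, or close them until they stop; squeeze is the grip in N (None keeps the last).
- r.wait(seconds).
- r.inverse_kinematics(position, orientation): joint angles nearest the present ones, or None.
- r.sense(): the state.
- r.snapshot(name): name is "scene" or "side" or "wrist"; returns a dict with "frame" (420x560x3 uint8, red, green, blue), "fx", "fy", "cx", "cy" (pixels), "R" (3x3) and "t" (3): a world point X has camera coordinates R X + t. Camera axes: x right, y down, z forward; pixel columns grow to the right and rows downward; lengths in m; the calibration is good to about 2 mm. A picture is of the moment at which its call begins. There is no depth.
A pose or a line that the arm cannot do raises r.IKError and nothing moves.
- r.hand_in(): hands the job in, once; it reports no verdict.
The state is a dict: "clock": time; "joints": joint angles; "joint_vel": joint speeds; "joint_torque": joint torques, N m; "tcp_pos": TCP position; "orientation": TCP orientation; "contact_force": force on the tool from outside, world axes, zero at the start; "torque": the same for the moment, N m; "opening": finger opening in m.
Only numpy, scipy, OpenCV 4.12 (cv2) and the standard library are available. Lean on these libraries where they do the work, as an engineer would, in place of code of your own. Each camera call takes 0.05 s, during which the arm holds its last target.

## Task

Turn the carrier tray end for end, slide it nose first between the rails of the staking fixture and push it fully home against the rear stop. Then pick up the mallet and knock the sprung punch down with one or more sharp blows until the stud is seated in the terminal base, never touching the punch with the robot itself. Lay the mallet back in its rest as it was, leave the tray home in the fixture, and do not disturb the other things on the bench.

Things in the scene. Friction and masses are not known exactly. Their poses are not given: they have to be found in the camera images.
- fixture: Staking fixture, fixed, 158 mm high. Origin on the bench under the punch axis; x runs along the guide rails from the mouth (-x) to the rear stop, z up. A 10 mm base plate (x = -80 to 80, y = -88 to 88 mm) with an apron before the mouth (to x = -140, y = -58 to 58 mm) carries two 18 mm high rails 83 mm apart, x = -55 to 60 mm, flared to 105 mm at x = -80 mm. The bridge (x = -25 to 25, z = 82 to 118 mm) holds the punch.
- stop_foot (a point): Foot of the rear stop's face, in the middle of the rails, on the base plate: at x = 60, y = 0, z = 10 mm in the fixture's frame; axes as the fixture's. The tray's nose comes here when fully home, and the stud is then under the punch.
- punch_top (a point): Centre of the flat top of the sprung punch's round steel head (40 mm diameter, 12 mm thick, coil spring below it); 158 mm above the bench when up; moves with the punch. The punch is an upright rod, its lower end 70 mm above the bench when up.
- punch (a joint): Punch travel in m: 0 = up, 0.020 = bottomed. The spring takes about 3 N to start and 7 N at the bottom, 5 N more while driving the stud, and lifts the punch again. The punch meets the stud after 10 to 13 mm and bottoms when the stud is seated. A blow is sharp if the punch still moves faster than 0.08 m/s when past 8 mm.
- tray_handle (a point): Centre of the tray's black handle bar, 38 mm above the tray's underside, 18 mm from the tail end, 162 mm from the nose. Bar: 70 mm long across the tray, 16 mm thick, 24 mm high, on two posts. Axes: x from tail to nose, z up. The tray is an aluminium plate 180 x 80 mm, 8 mm thick with 18 mm rims, about 0.3 kg. At the start its nose points away from the fixture.
- tray_nose (a point): Middle of the lower edge of the tray's nose end; axes as the tray's (x out of the nose). The nose end is 80 mm wide and goes between the rails; the tail flange, 30 mm long and 112 mm wide, does not.
- stud_top (a point): Centre of the top of the stud's brass head (20 mm diameter, 6 mm thick). The stud stands in a grey terminal base (50 x 50 mm, top 34 mm above the tray's underside) held in the tray 102 mm ahead of the handle bar; its top is at most 50 mm above the tray's underside, 40 mm when seated.
- stud (a joint): How far the stud is driven into the terminal base, in m: 0 = 10 mm proud, 0.010 = head seated on the base. A tight fit (about 5 N): it stays where it is driven. It starts between 0 and 0.003.
- mallet_grip (a point): Middle of the mallet's wooden handle, 55 mm from the head's axis. Handle 22 mm wide, 20 mm high, its end 190 mm from the head's axis. Axes: x along the handle to the head, z along the head's axis, up. Head: cylinder 40 mm diameter, 80 mm long, flat nylon faces 40 mm above and below the handle's middle. About 0.37 kg, mostly the head. As it lies, one face points down.
- mallet_head (a point): Centre of the mallet's head, half-way between its faces; axes as mallet_grip.
- rest: Black mallet rest screwed to the bench: 6 mm base plate, 215 x 64 mm, and a fork 155 mm towards -x (slot 34 mm wide, floor 36 mm and prongs 58 mm above the bench). Origin on the bench below the mallet's head, x towards the head end. In place, mallet_grip is at x = -55, y = 0, z = 46 mm here, axes parallel; the head stands on the plate.
- bin: Bystander: empty red open bin, 120 x 100 x 65 mm; origin under its centre.
- spare: Bystander: a finished terminal base, 50 x 50 x 32 mm; origin under its centre.
- driver: Bystander: black-handled screwdriver lying on the bench, 190 mm long; origin at its middle, underneath.

How it is judged:
By the outcome, as a careful person would: the job done as asked, in the order asked, and still so for the second after the job is handed in, with the robot touching nothing.
It also fails if it takes over 64 s, if anything falls off the work surface, if the arm or the gripper's body presses on something with over 40 N, if the wrist force passes 120 N, or if a joint passes its speed limit or range.

## Working session

There is one attempt and no reset: what is moved stays moved. The work goes in short steps, each a Python script; the robot and the scene stay as the last script left them, time stands still between calls to the robot, and variables do not carry over. Pictures are saved under pics/ and viewed, and the job is handed in when it is done.

```bash
mkdir -p pics; ls
cat > h.py <<'E'
from station import r
import numpy as np, cv2, time
def snap(n,f):
    s=r.snapshot(n); cv2.imwrite('pics/'+f+'.png',cv2.cvtColor(s['frame'],cv2.COLOR_RGB2BGR))
    np.savez('pics/'+f+'.npz',**s); return s
def ray(s,u,v,z):
    R=np.array(s['R']);t=np.array(s['t']);c=-R.T@t
    d=R.T@np.array([(u-s['cx'])/s['fx'],(v-s['cy'])/s['fy'],1.]); return c+d*(z-c[2])/d[2]
def proj(s,X):
    p=np.array(s['R'])@np.array(X)+np.array(s['t']); return s['fx']*p[0]/p[2]+s['cx'],s['fy']*p[1]/p[2]+s['cy']
E
python3 - <<'E'
from h import *
for n in ['scene','side','wrist']:
    s=snap(n,n+'0'); R=np.array(s['R']); print(n,s['fx'],-R.T@s['t'],R[2])
print(r.sense())
E
```

```text
pics
scene 434.67831514018116 [0.91611436 0.4082832  0.86911885] [-0.42916398 -0.41301962 -0.80326401]
side 391.66205220267705 [0.37700793 0.81317284 0.58390405] [ 0.15327904 -0.8523348  -0.50003092]
wrist 290.70720735638406 [ 0.27876475 -0.53709168  0.3839063 ] [-0.24070866 -0.0890082  -0.96650757]
{'clock': 0.15, 'joints': array([-7.24022552e+01,  5.25559674e+00,  7.05654620e+01, -1.24282981e-03,
        1.04267694e+02, -3.24715885e+00]), 'joint_vel': array([-0.08177129, -0.00700614, -0.22106389,  0.03550134,  0.02293531,
        0.07908308]), 'joint_torque': array([ 1.51093976e-03, -4.47045100e+01, -4.06907845e+01,  6.98090158e-02,
        2.74988869e-02, -1.15706866e-04]), 'tcp_pos': array([ 0.21353039, -0.56077763,  0.40374696]), 'orientation': array([-1.79911322e+02, -3.82419180e-03,  2.08445954e+01]), 'contact_force': array([ 0.16297765,  0.19462514, -0.71881994]), 'torque': array([-0.03178978,  0.01264427, -0.05955691]), 'opening': 0.08767354516496821}
```

View pics/scene0.png

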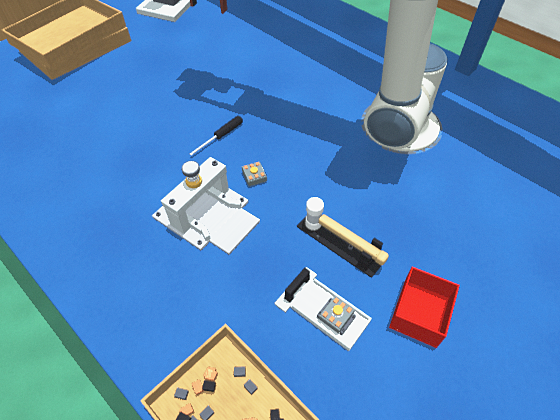

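View pics/side0.png

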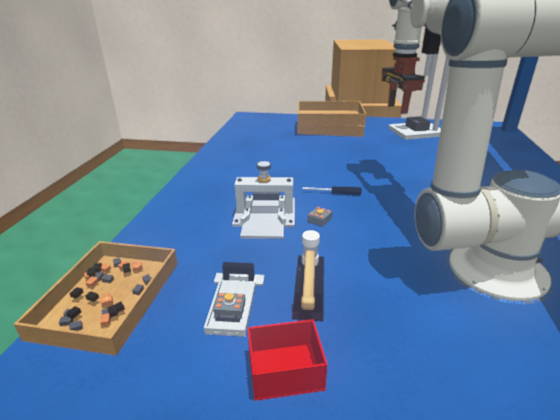

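View pics/wrist0.png

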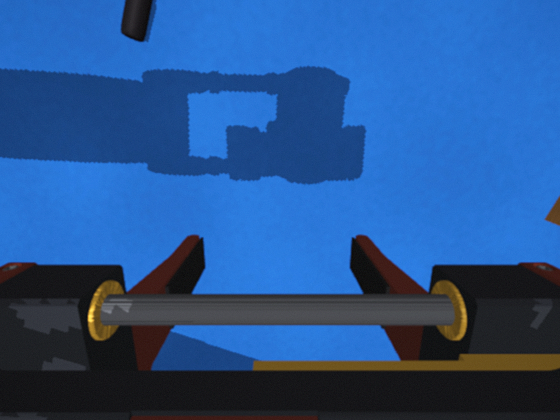

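The scene picture shows the fixture near (205,205), the punch head at (191,172), the spare at (254,174) and the driver at (220,135). The mallet lies from its head at (314,212) to its handle end at (385,258). The tray handle is at (297,285), the stud at (338,312) and the bin at (425,307). I'll enlarge the crops next.

Run:
```python
import cv2
a=cv2.imread('pics/scene0.png'); b=cv2.imread('pics/side0.png')
cv2.imwrite('pics/c1.png',cv2.resize(a[140:260,140:270],None,fx=6,fy=5,interpolation=2)[:600,:800])
cv2.imwrite('pics/c2.png',cv2.resize(a[190:350,265:405],None,fx=3.75,fy=3.75,interpolation=2)[:600,:800])
cv2.imwrite('pics/c3.png',cv2.resize(b[155:345,195:335],None,fx=4,fy=3.15,interpolation=2)[:600,:800])
```

```text
(no output)
```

View pics/c1.png

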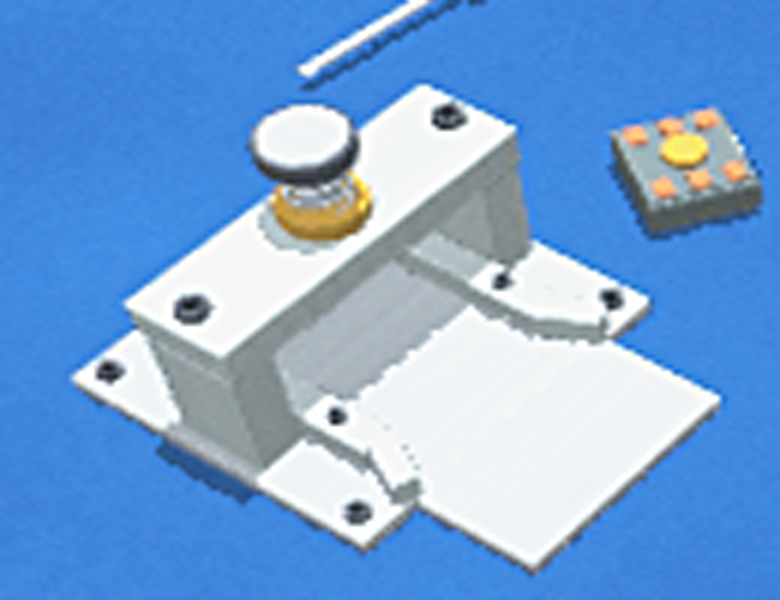

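View pics/c2.png

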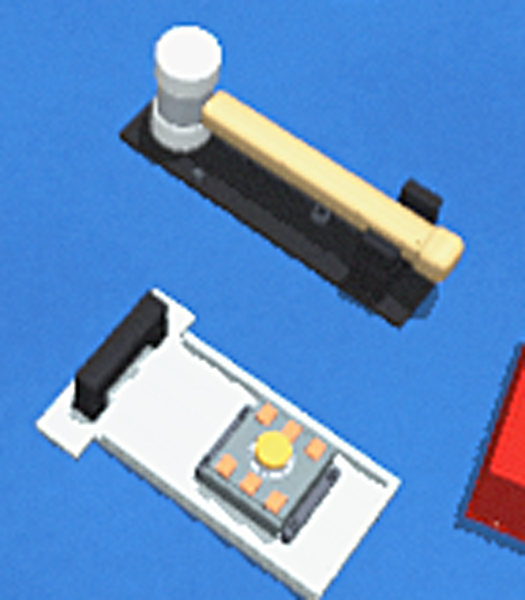

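View pics/c3.png

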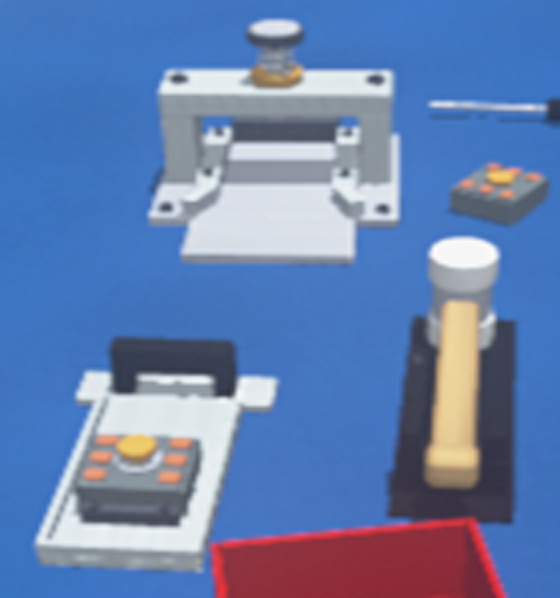

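```bash
cat > est.py <<'E'
from h import *
S=dict(np.load('pics/scene0.npz')); D=dict(np.load('pics/side0.npz'))
c1=lambda x,y:(140+x/6-.5,140+y/5-.5)
c2=lambda x,y:(265+x/3.75-.5,190+y/3.75-.5)
c3=lambda x,y:(195+x/4-.5,155+y/3.15-.5)
def p(n,s,uv,z): print(n,np.round(ray(s,*uv,z)*1000,1)[:2])
p('punch S',S,c1(306,130),.158); p('punch D',D,c3(275,27),.158)
p('apronR S',S,c1(720,398),.010);p('apronL S',S,c1(537,566),.010)
p('apronR D',D,c3(352,257),.010);p('apronL D',D,c3(181,255),.010)
p('base -x+y? S',S,c1(650,300),.01);p('base corner lowS',S,c1(365,548),.01);p('base leftS',S,c1(73,378),.01)
p('bridge S1',S,c1(125,303),.118);p('bridge S2',S,c1(225,357),.118);p('bridge S3',S,c1(517,128),.118);p('bridge S4',S,c1(424,85),.118)
p('bridge D1',D,c3(160,93),.118);p('bridge D2',D,c3(392,96),.118)
p('stud S',S,c2(274,450),.048);p('stud D',D,c3(138,446),.048)
p('handle S a',S,c2(157,294),.05);p('handle S b',S,c2(85,383),.05);
p('nose S a',S,c2(400,482),.018);p('nose S b',S,c2(320,598),.018)
p('tailS a',S,c2(155,290),.008);p('tailS b',S,c2(38,425),.008)
p('nose D a',D,c3(37,543),.018);p('nose D b',D,c3(203,556),.018)
p('mallet top S',S,c2(190,54),.086);p('mallet top D',D,c3(464,255),.086)
p('mallet end S',S,c2(437,240),.056);p('mallet endD',D,c3(452,455),.056)
p('rest S a',S,c2(405,327),.006);p('rest S b',S,c2(120,133),.006)
p('restD a',D,c3(410,318),.006);p('rest D b',D,c3(517,320),.006)
E
python3 est.py
```

```text
punch S [ 596.1 -182.1]
punch D [ 598.7 -181.3]
apronR S [523.6 -49.3]
apronL S [637.1 -32.4]
apronR D [522.6 -45.9]
apronL D [635.9 -31.1]
base -x+y? S [ 502.2 -112.9]
base corner lowS [676.4 -87. ]
base leftS [ 696.7 -246.3]
bridge S1 [ 687.4 -183.4]
bridge S2 [ 680.2 -134.1]
bridge S3 [ 520.9 -157.6]
bridge S4 [ 528.1 -204.2]
bridge D1 [ 667.2 -118.8]
bridge D2 [ 509.6 -136.9]
stud S [586.6 241.6]
stud D [583.2 243.1]
handle S a [561.1 134.4]
handle S b [629.1 142.8]
nose S a [541.2 297. ]
nose S b [621.2 305.4]
tailS a [541.7 117.7]
tailS b [651.5 127.8]
nose D a [618.5 303. ]
nose D b [537.  300.2]
mallet top S [442.2  51.7]
mallet top D [439.9  55.1]
mallet end S [426.1 229. ]
mallet endD [426.3 234.9]
rest S a [457.  239.6]
rest S b [472.3  24.8]
restD a [473.8  28.6]
rest D b [408.1  20.7]
```

Run:
```python
from h import *
r.reach([.594,.150,.42],[180,0,-174.5]); print(r.sense()['clock'],r.sense()['tcp_pos'],r.sense()['joints'],r.sense()['orientation'])
snap('wrist','w1'); snap('scene','s1')
```

```text
2.9917 [0.59420772 0.14915259 0.42000074] [ 1.09123522e+01  7.41796472e+00  6.65956657e+01 -1.14551654e-02
  1.05984520e+02 -8.44999312e+01] [-1.79989216e+02  2.89699069e-03 -1.74590871e+02]
```

View pics/w1.png

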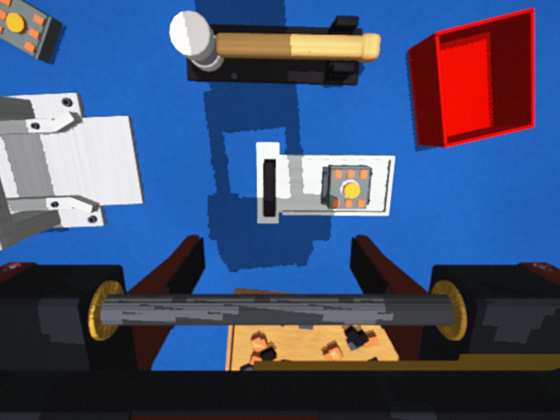

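The wrist view shows the tray bar at (269,188), the stud at (350,190), the mallet from (192,35) to (380,47), and the apron with the rails at left (x<143). I'll measure from it with masks.

```bash
python3 - <<'E'
from h import *
s=dict(np.load('pics/w1.npz')); f=s['frame']; hsv=cv2.cvtColor(f,cv2.COLOR_RGB2HSV)
P=lambda u,v,z:np.round(ray(s,u,v,z)*1000,1)[:2]
def comp(m,box):
    x0,y0,x1,y1=box; k=np.zeros_like(m);k[y0:y1,x0:x1]=m[y0:y1,x0:x1]
    c=max(cv2.findContours(k,0,1)[0],key=cv2.contourArea); rc=cv2.minAreaRect(c); return c,rc,cv2.boxPoints(rc)
V=hsv[...,2];Sa=hsv[...,1];H=hsv[...,0]
def show(n,m,box,z):
    c,rc,b=comp(m.astype(np.uint8)*255,box); q=np.array([P(u,v,z) for u,v in b]); print(n,rc[0],rc[1],'ctr',P(*rc[0],z)); 
    e=[q[1]-q[0],q[2]-q[1]]; e=max(e,key=np.linalg.norm); print('   long',np.linalg.norm(e),np.degrees(np.arctan2(e[1],e[0]))%180, q.tolist())
show('bar',(V<50),(255,150,285,225),.05)
show('tray',(Sa<70)&(V>120),(277,140,400,225),.018)
show('brass',(H>20)&(H<32)&(Sa>120)&(V>150),(335,178,365,202),.048)
show('grip',(H>10)&(H<30)&(Sa>60)&(V>120),(205,20,395,70),.056)
show('apron',(Sa<70)&(V>120),(88,100,150,225),.010)
show('head',(Sa<60)&(V>170),(160,5,225,60),.086)
E
python3 -c "
import cv2
a=cv2.imread('pics/w1.png')
cv2.imwrite('pics/w1a.png',cv2.resize(a[80:260,0:160],None,fx=3.3,fy=3.3,interpolation=2))
cv2.imwrite('pics/w1b.png',cv2.resize(a[0:100,160:400],None,fx=3.3,fy=3.3,interpolation=2))"
```

```text
bar (268.9999694824219, 187.49998474121094) (54.99999237060547, 9.999998092651367) ctr [591.4 138.1]
   long 68.39078885347064 5.285446749382592 [[558.7, 129.2], [557.6, 141.1], [625.7, 147.4], [626.9, 134.9]]
tray (335.5, 182.5) (81.0, 117.0) ctr [582.5 225.2]
   long 150.07331541616583 95.42947301676071 [[537.6, 142.8], [523.4, 292.2], [630.8, 313.9], [646.1, 153.1]]
brass (351.25, 190.24998474121094) (13.435027122497559, 14.142135620117188) ctr [585.6 239.4]
   long 17.242969581832508 52.06672971640106 [[587.1, 227.5], [573.6, 237.7], [584.2, 251.3], [597.9, 241.1]]
grip (297.4658508300781, 45.94204330444336) (163.07977294921875, 25.10694694519043) ctr [434.7 154.9]
   long 172.16346883122446 95.03172572214501 [[454.5, 68.8], [430.4, 68.0], [415.3, 239.5], [439.1, 243.7]]
apron (113.23712158203125, 160.21649169921875) (88.5449447631836, 53.94430160522461) ctr [582.  -71.7]
   long 116.82071734071836 1.0790737270962685 [[530.4, -105.8], [520.8, -37.0], [637.6, -34.8], [648.2, -109.2]]
head (189.13462829589844, 32.673072814941406) (44.126129150390625, 39.22322463989258) ctr [440.9  48.6]
   long 37.52932186970608 105.29528867510172 [[428.0, 26.1], [418.1, 62.3], [454.3, 71.8], [464.7, 34.4]]
```

View pics/w1a.png

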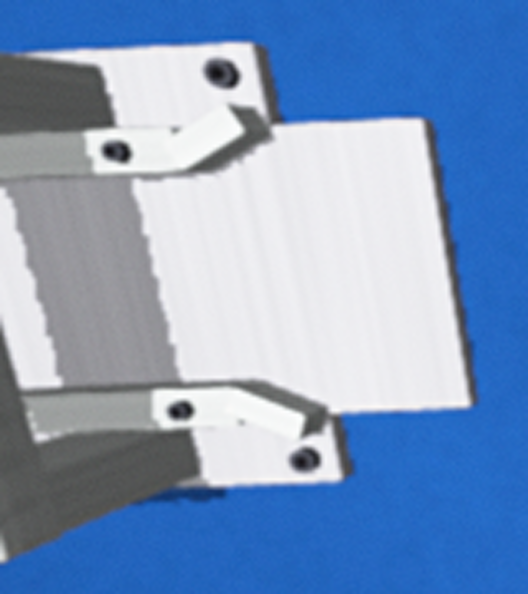

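View pics/w1b.png

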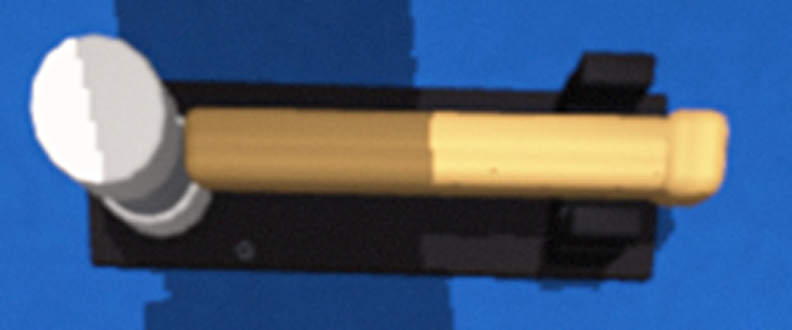

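Run:
```python
from h import *
s=dict(np.load('pics/w1.npz'))
c=lambda x,y:(x/3.3-.5,80+y/3.3-.5)
a=ray(s,*c(428,118),.01);b=ray(s,*c(473,406),.01); d=b-a; print(a,b,np.linalg.norm(d),np.degrees(np.arctan2(d[1],d[0])))
th=-(90-np.degrees(np.arctan2(d[1],d[0]))); m=(a+b)/2; x=np.array([np.cos(np.radians(th)),np.sin(np.radians(th))]); print('fix',m[:2]+.14*x,th)
r.servo_line([.594,.1388,.30],[180,0,-174.6],speed=.25)
r.servo_line([.594,.1388,.163+.041],speed=.12)
print(r.sense()['contact_force'],r.sense()['clock'])
r.grab(60)
q=r.sense();print(q['opening'],q['contact_force'],q['tcp_pos'],q['orientation'],q['clock'])
snap('wrist','w2');snap('side','d2')
```

```text
[ 0.52252167 -0.04847547  0.01      ] [ 0.6365582  -0.03392689  0.01      ] 0.11496083070332157 7.270416018316948
fix [ 0.59725728 -0.18007557] -82.72958398168305
[ 0.32035577 -0.06509054  0.46365312] 4.675
0.015487459913063434 [ 0.37781095  0.83889837 -0.37927628] [0.594012   0.1388273  0.20395643] [ 1.79994331e+02  4.38876346e-04 -1.74599238e+02] 5.775
```

View pics/w2.png

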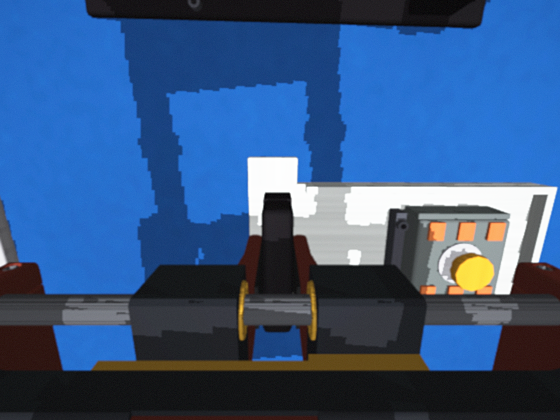

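View pics/d2.png

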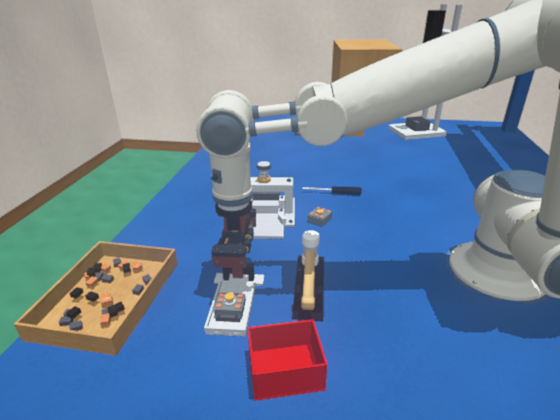

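Run:
```python
from h import *
s=dict(np.load('pics/w2.npz'))
tx=np.array([np.cos(np.radians(95.4)),np.sin(np.radians(95.4))]);ty=np.array([-tx[1],tx[0]])
o=np.array([.594,.1388])
for n,uv,z in [('fl a',(248,157),.008),('fl b',(298,157),.008),('side',(310,184),.018),('nose',(556,186),.018)]:
    v=ray(s,*uv,z)[:2]-o; print(n,np.round([v@tx*1e3,v@ty*1e3],1))
r.servo_line([.594,.1388,.38],speed=.3)
j=r.inverse_kinematics([.5612,.100,.38],[180,0,7.9]); print(j,r.sense()['joints'])
r.move_joints(j)
r.servo_line([.5612,.0889,.245],speed=.25)
q=r.sense();print(q['opening'],q['contact_force'],q['tcp_pos'],q['orientation'],q['clock'])
snap('wrist','w3');snap('side','d3');snap('scene','s3')
```

```text
fl a [-18.5  55.7]
fl b [11.5 55.7]
side [18.  41.1]
nose [160.9  40. ]
[ 6.68403528e+00  3.77212506e-01  7.80055052e+01 -2.54444375e-14
  1.01617282e+02  8.87840353e+01] [ 9.95772616e+00  6.61944116e+00  7.17503775e+01 -1.18820552e-02
  1.01807811e+02 -8.54437981e+01]
0.015625360530104722 [ 1.25546385 -0.03340804 -1.56024615] [0.56160344 0.08897841 0.24649074] [-1.79999805e+02 -1.08887806e-01  7.90319793e+00] 9.8667
```

View pics/w3.png

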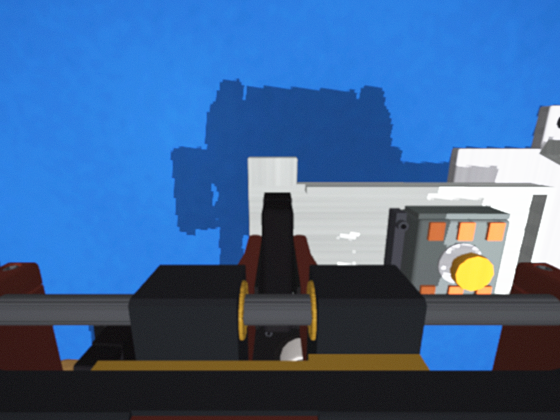

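View pics/d3.png

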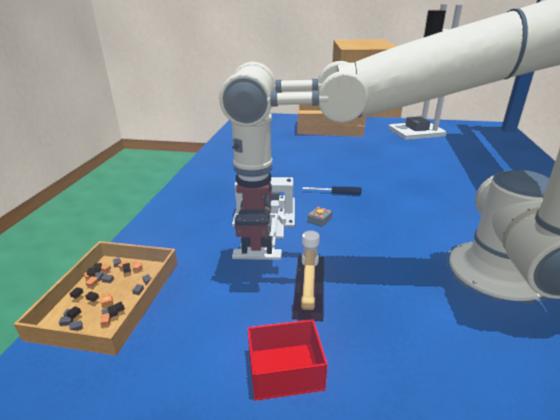

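View pics/s3.png

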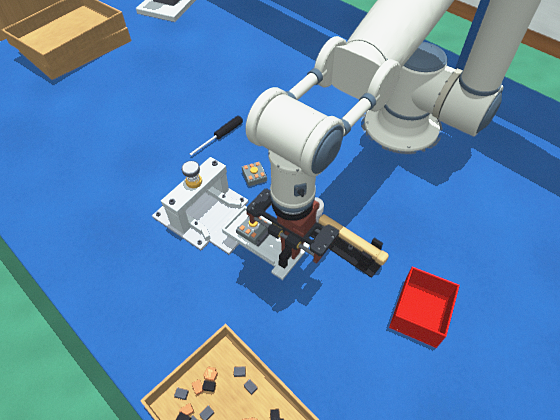

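Run:
```python
import cv2,numpy as np
a=cv2.imread('pics/w3.png'); cv2.imwrite('pics/w3a.png',cv2.resize(a[90:220,420:560],None,fx=4.5,fy=4.5,interpolation=2))
b=cv2.imread('pics/s3.png'); cv2.imwrite('pics/s3a.png',cv2.resize(b[150:290,140:310],None,fx=4.2,fy=4.2,interpolation=2))
```

```text
(no output)
```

View pics/w3a.png

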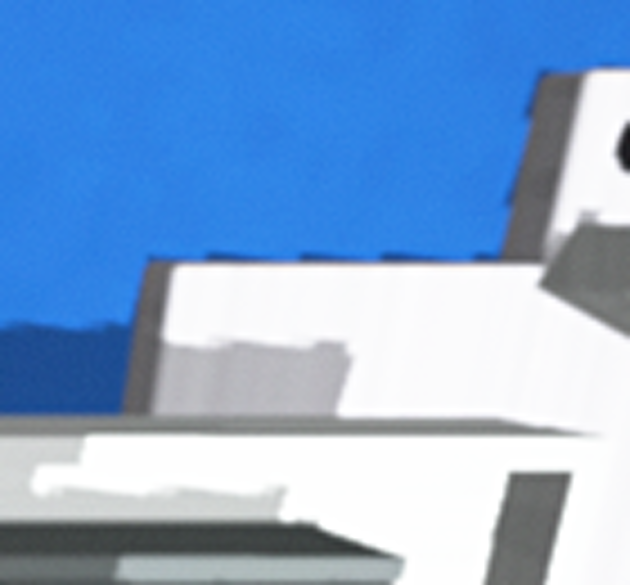

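View pics/s3a.png

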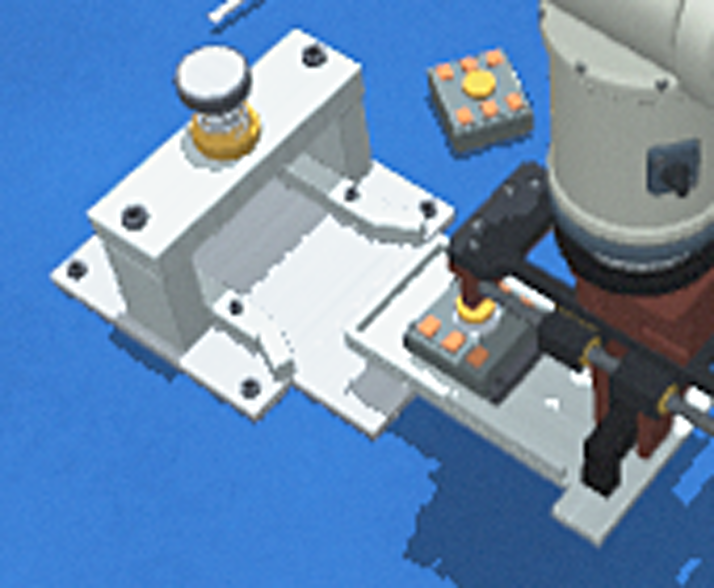

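Run:
```python
from h import *
s=dict(np.load('pics/w3.npz'))
def fr(p,o,th):
    x=np.array([np.cos(np.radians(th)),np.sin(np.radians(th))]);y=np.array([-x[1],x[0]]);v=np.array(p)[:2]-o;return np.round([v@x*1e3,v@y*1e3],1)
F=np.array([.5985,-.1805]);th=-82.1
for uv in [(457.9,147.9),(500,147.9),(540.6,147.9),(549.5,105.1)]:
    print(fr(ray(s,*uv,.01),F,th))
zb=.0415+.002 # tray underside now
for uv in [(310,186.),(430,186.3),(553,186.5)]: print('tray',fr(ray(s,*uv,zb+.018),F,th), fr(ray(s,*uv,zb+.018),np.array([.5616,.089]),th))
S=dict(np.load('pics/s3.npz')); c=lambda x,y:(140+x/4.2-.5,150+y/4.2-.5)
print('S: noseL',fr(ray(S,*c(347,338),zb+.018),F,th),'apronL',fr(ray(S,*c(373,434),.01),F,th),'noseR?',fr(ray(S,*c(445,240),zb+.018),F,th),'baseL',fr(ray(S,*c(257,416),.01),F,th),'baseR',fr(ray(S,*c(455,212),.01),F,th),'punch',fr(ray(S,*c(214,71),.158),F,th))
```

```text
[-138.8   59. ]
[-108.1   59. ]
[-78.4  59.1]
[-79.   88.6]
tray [-251.9   40.1] [20.1 39.6]
tray [-182.8   40. ] [89.3 39.5]
tray [-111.9   39.9] [160.1  39.4]
S: noseL [-115.    43.1] apronL [-140.3   59.8] noseR? [-116.3  -37.7] baseL [-81.6  88.4] baseR [-81.1 -84.9] punch [-0.5 -0.6]
```

```bash
cat >> h.py <<'E'
F=np.array([.5985,-.1805]);TH=-82.1
def fp(x,y=0.):
    t=np.radians(TH); return F+np.array([np.cos(t)*x-np.sin(t)*y,np.sin(t)*x+np.cos(t)*y])
def st(m=''):
    q=r.sense();print(m,round(q['clock'],2),np.round(q['tcp_pos'],4),'F',np.round(q['contact_force'],1),'T',np.round(q['torque'],2),'op',round(q['opening']*1e3,1));return q
E
python3 - <<'E'
from h import *
Y=.0005
p=lambda x,z:[*fp(x,Y),z]
r.servo_line(p(-.268,.2165),speed=.12); st('low')
r.servo_line(p(-.235,.2155),speed=.12); st('flare')
for x in [-.21,-.18,-.15,-.124]:
    r.servo_line(p(x,.2145),speed=.08); q=st(x)
    if np.linalg.norm(q['contact_force'][:2])>15: print('STOP');break
snap('scene','s4');snap('side','d4');snap('wrist','w4')
E
```

```text
low 10.41 [0.5621 0.085  0.2165] F [ 0.2 -0.7 -2.9] T [0.15 0.04 0.03] op 15.7
flare 10.83 [0.5669 0.052  0.2161] F [-1.3 -0.  -3.3] T [ 0.2   0.05 -0.04] op 15.6
-0.21 11.3 [0.5702 0.0271 0.2144] F [-0.2  0.4 -4.2] T [0.24 0.   0.04] op 15.9
-0.18 11.82 [ 0.5743 -0.0026  0.2145] F [ 0.4 -0.9 -2.8] T [0.23 0.07 0.03] op 15.7
-0.15 12.35 [ 0.5784 -0.0323  0.2144] F [ 0.   0.7 -2.2] T [ 0.18  0.03 -0.02] op 15.5
-0.124 12.82 [ 0.582  -0.0581  0.2145] F [-0.6  0.2 -2.7] T [ 0.24  0.03 -0.01] op 15.6
```

View pics/s4.png

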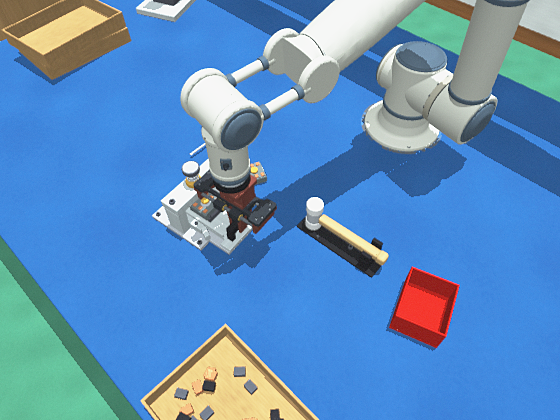

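View pics/w4.png

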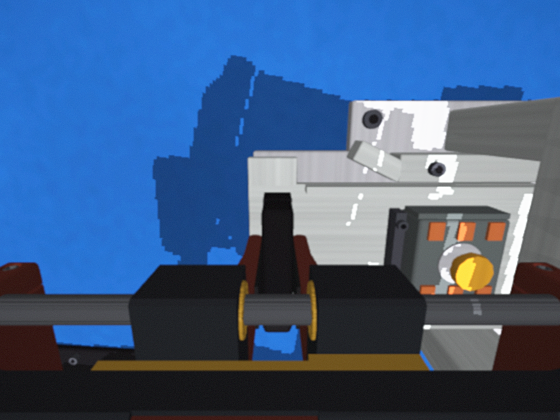

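Run:
```python
from h import *
r.let_go(); st('open')
r.servo_line([*fp(-.124,.0005),.285],speed=.25)
r.reach([*fp(-.172),.285],[180,0,97.9]); 
r.grab(30); st('turned')
r.servo_line([*fp(-.165),.219],speed=.2); q=st('down')
f0=q['contact_force']; ax=fp(1)-fp(0)
x=-.150
while x<-.112:
    r.servo_line([*fp(x),.219],speed=.06)
    q=r.sense(); f=(q['contact_force']-f0)[:2]@ax; xa=(q['tcp_pos'][:2]-F)@ax; print(x,round(xa,4),round(f,1),q['clock'])
    if f<-10: break
    x+=.006 if x<-.127 else .002
st('end'); snap('wrist','w5');snap('scene','s5')
```

```text
open 14.16 [ 0.582  -0.0576  0.2145] F [0.2 1.1 0. ] T [ 0.02 -0.03  0.01] op 88.2
turned 17.27 [ 0.5749 -0.0101  0.285 ] F [-0.1 -0.5 -0.4] T [-0.01 -0.11 -0.  ] op 0.5
down 17.75 [ 0.5758 -0.0171  0.2191] F [ 1.1 -0.1  0.7] T [-0.03 -0.1  -0.03] op 0.3
-0.15 -0.1494 -0.4 18.15
-0.144 -0.1437 0.3 18.4
-0.13799999999999998 -0.1377 -0.2 18.65
-0.13199999999999998 -0.1316 -0.2 18.9
-0.12599999999999997 -0.1256 -1.1 19.15
-0.12399999999999997 -0.1239 -0.2 19.4
-0.12199999999999997 -0.122 -1.6 19.65
-0.11999999999999997 -0.1206 -5.9 19.9
-0.11799999999999997 -0.1199 -11.2 20.15
end 20.15 [ 0.5823 -0.0617  0.2191] F [-1.6 10.8  1.3] T [ 1.8   0.05 -0.02] op 0.3
```

View pics/w5.png

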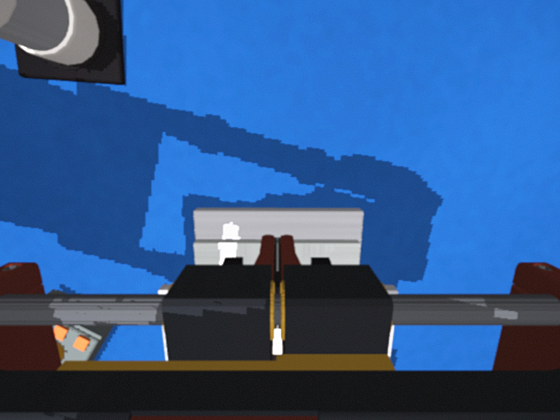

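View pics/s5.png

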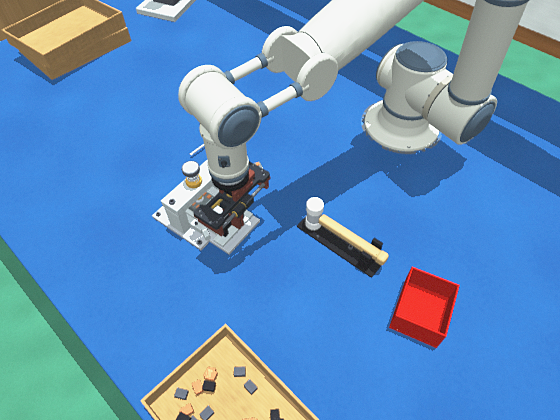

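Run:
```python
from h import *
r.servo_line([*fp(-.116),.219],speed=.06); st('push')
r.servo_line([*fp(-.15),.225],speed=.2)
snap('wrist','w6')
r.servo_line([*fp(-.16),.34],speed=.35)
r.reach([.4366,.1016,.34],[180,0,95]); r.let_go(); st('hover')
snap('wrist','w7');snap('scene','s7');snap('side','d7')
```

```text
push 20.5 [ 0.5824 -0.0623  0.2191] F [-2.4 17.4  3.4] T [ 2.73  0.32 -0.04] op 0.4
hover 23.51 [0.4366 0.1016 0.34  ] F [-0.3 -0.5  0.7] T [-0.04 -0.07 -0.04] op 87.8
```

View pics/w7.png

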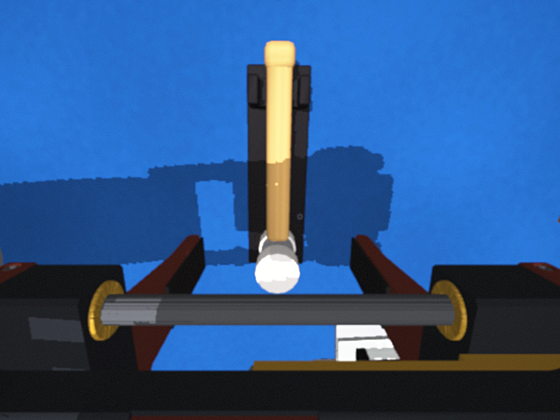

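View pics/w6.png

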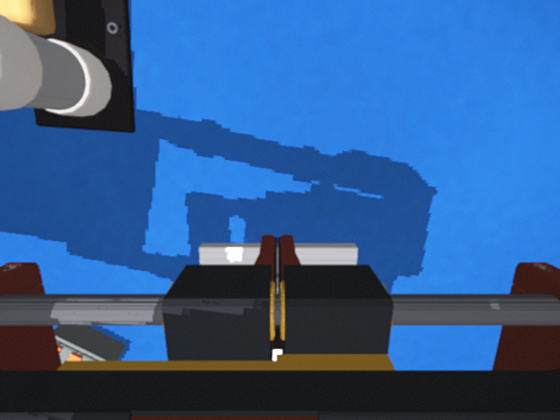

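Run:
```python
import cv2
b=cv2.imread('pics/s7.png'); cv2.imwrite('pics/s7a.png',cv2.resize(b[140:260,140:270],None,fx=6,fy=5,interpolation=2))
```

```text
(no output)
```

View pics/s7a.png

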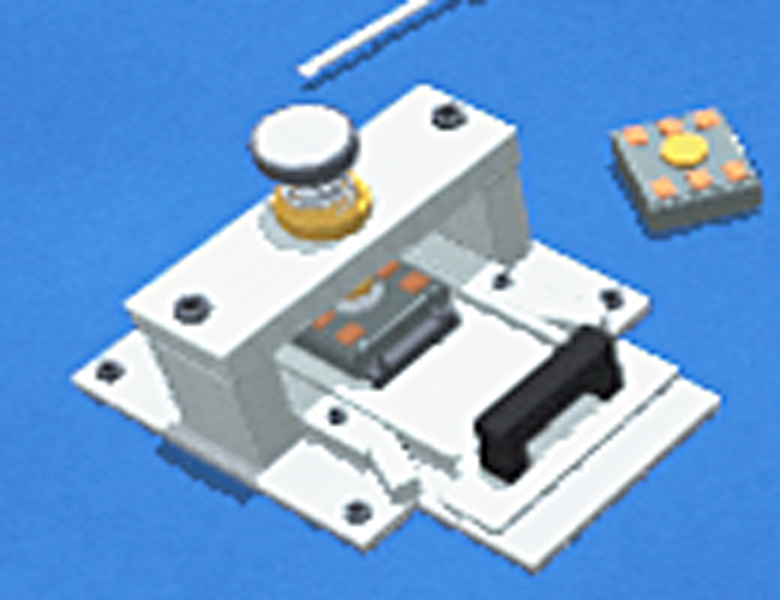

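The tray is in the fixture with its tail near the flare and the base under the bridge. In the wrist view the mallet runs from its butt at (280,45) to its head at (277,270). I'll measure its handle line next.

Run:
```python
from h import *
s=dict(np.load('pics/w7.npz')); h=cv2.cvtColor(s['frame'],cv2.COLOR_RGB2HSV)
m=((h[...,0]>10)&(h[...,0]<30)&(h[...,1]>60)&(h[...,2]>110))
pts=[]
for v in range(75,232,6):
    u=np.where(m[v,240:320])[0]+240
    pts.append(ray(s,(u.min()+u.max())/2,v,.056)[:2])
pts=np.array(pts); vx,vy,x0,y0=cv2.fitLine(pts.astype(np.float32),2,0,.01,.01).ravel()
print(np.degrees(np.arctan2(vy,vx)),x0,y0); 
k=(.1016-y0)/vy; print('line x at y=.1016',x0+vx*k)
g=h[...,1]<60; g=(g&(h[...,2]>130)).astype(np.uint8); g[:245]=0;g[295:]=0;g[:,:245]=0;g[:,310:]=0
v,u=np.where(g); print(u.min(),u.max(),v.min(),v.max()); print('head top',ray(s,(u.min()+u.max())/2,271,.086))
u2=np.where(m[:,280])[0]; print('butt',u2.min(),ray(s,280,u2.min(),.05))
x1=ray(s,269,262,.086);print(x1)
```

```text
-85.348915 0.43303624 0.15017982
line x at y=.1016 0.43698847
255 299 245 293
head top [0.44064311 0.05153847 0.086     ]
butt 41 [0.42637145 0.24318554 0.05      ]
[0.43290096 0.05955116 0.086     ]
```

Run:
```python
from h import *
r.servo_line([.4369,.1018,.24],[180,0,94.7],speed=.25)
r.servo_line([.4369,.1018,.209],speed=.1); st('at')
r.grab(60); st('grip')
r.servo_line([.4369,.1018,.30],speed=.2); st('lift')
snap('side','d8');snap('wrist','w8')
```

```text
at 24.67 [0.4371 0.1018 0.2097] F [ 0.9 -0.3  0. ] T [-0.01 -0.03 -0.02] op 87.7
grip 25.69 [0.4369 0.1018 0.209 ] F [-0.3  0.3 -0.5] T [-0.05 -0.09  0.04] op 21.4
lift 26.3 [0.4367 0.1018 0.2986] F [-0.5 -0.1 -3.4] T [ 0.05 -0.06 -0.01] op 21.6
```

View pics/d8.png

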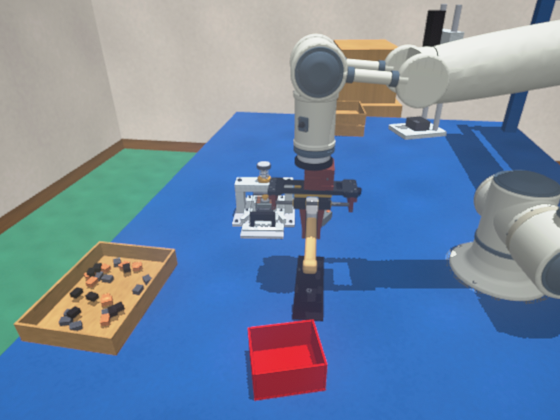

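View pics/w8.png

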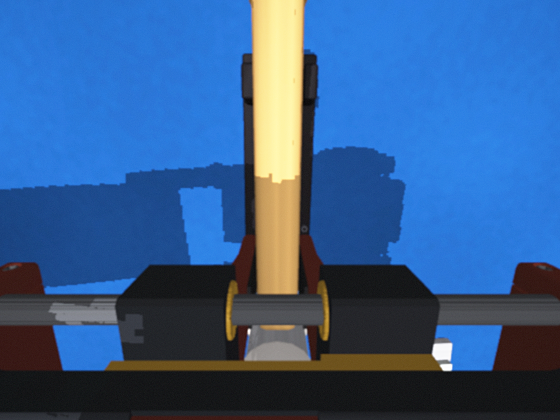

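Run:
```python
from h import *
d=dict(np.load('pics/d8.npz')); w=dict(np.load('pics/w8.npz'))
x=np.array([np.cos(np.radians(-85.3)),np.sin(np.radians(-85.3)),0]); g=np.array([.4367,.1018,.2986-.163])
for dz in (0,.02,-.02):
    b=g-.14*x+[0,0,.01+dz]; print(dz,'side butt top',proj(d,b),'wrist',proj(w,b))
h=cv2.cvtColor(d['frame'],cv2.COLOR_RGB2HSV); m=(h[...,0]>10)&(h[...,0]<30)&(h[...,1]>70)&(h[...,2]>150); v,u=np.where(m[200:290,290:335]); print('wood rows',v.min()+200,v.max()+200)
a=cv2.imread('pics/d8.png'); cv2.imwrite('pics/d8a.png',cv2.resize(a[170:290,260:380],None,fx=5,fy=5,interpolation=2))
```

```text
0 side butt top (np.float64(309.02047028667477), np.float64(264.22116479833267)) wrist (np.float64(280.04233547827846), np.float64(-63.29484579031913))
0.02 side butt top (np.float64(309.3359684000115), np.float64(255.3121153032812)) wrist (np.float64(280.53657136890246), np.float64(-104.91834311456853))
-0.02 side butt top (np.float64(308.71368861604924), np.float64(272.88407900365394)) wrist (np.float64(279.69612626895866), np.float64(-34.137841268534686))
wood rows 218 270
```

View pics/d8a.png

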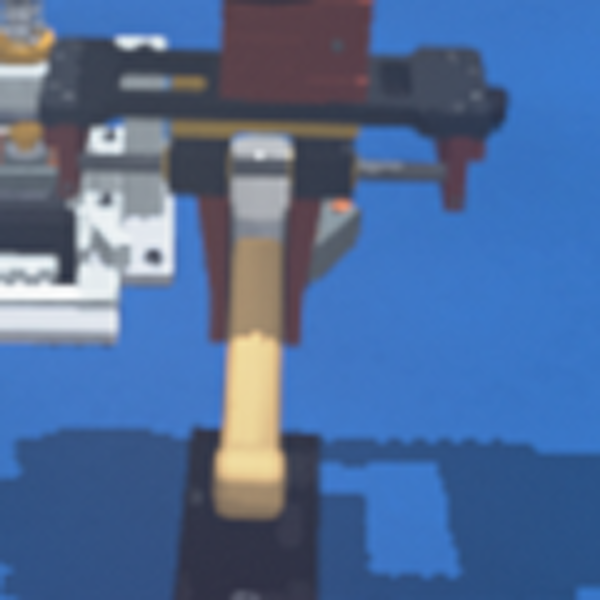

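```bash
python3 - <<'E'
from h import *
G=np.array([.5911,-.1315])
r.servo_line([.4369,.1018,.41],speed=.3)
r.reach([*G,.415],[180,0,97.9]); st('over')
snap('scene','s9');snap('side','d9')
E
python3 - <<'E'
import cv2
a=cv2.imread('pics/s9.png');b=cv2.imread('pics/d9.png')
cv2.imwrite('pics/s9a.png',cv2.resize(a[100:260,130:320],None,fx=4,fy=3.7,interpolation=2))
cv2.imwrite('pics/d9a.png',cv2.resize(b[100:250,200:340],None,fx=4,fy=4,interpolation=2))
E
```

```text
over 28.0 [ 0.5909 -0.1305  0.4145] F [ 0.4  0.5 -2.2] T [ 0.08 -0.03 -0.03] op 21.4
```

View pics/s9a.png

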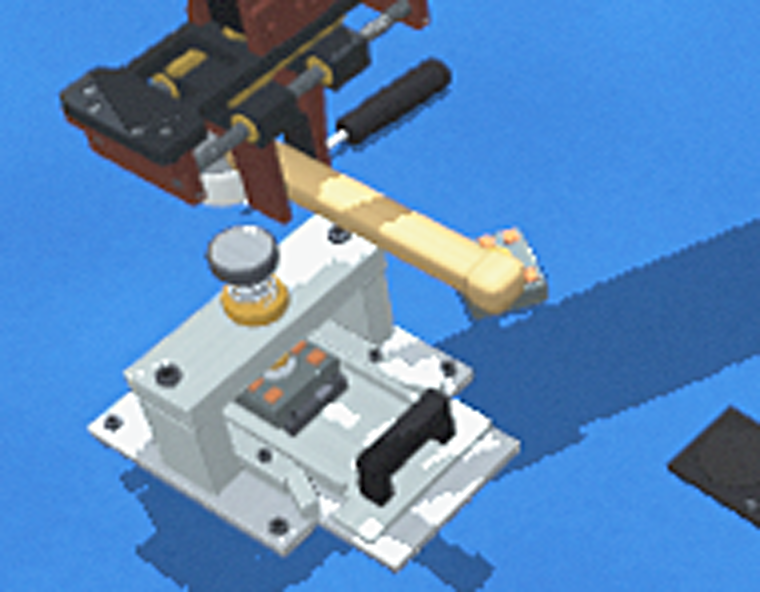

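View pics/d9a.png

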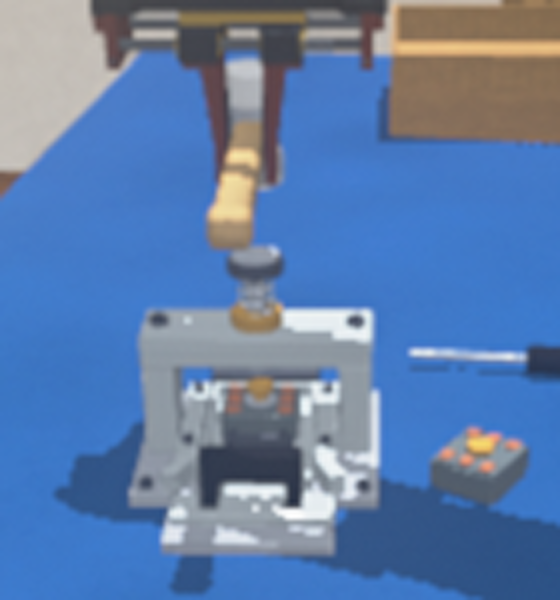

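```bash
python3 - <<'E'
from h import *
s=dict(np.load('pics/s9.npz')); u,v=proj(s,[.598,-.181,.2115]); print('crop',(u-130)*4,(v-100)*3.7)
G=[.5911,-.1315]
import threading
r.servo_line([*G,.341],speed=.35); q=st('blow')
r.servo_line([*G,.40],speed=.35); st('up')
snap('scene','s10');snap('side','d10')
E
python3 - <<'E'
import cv2
a=cv2.imread('pics/s10.png');b=cv2.imread('pics/d10.png')
cv2.imwrite('pics/s10a.png',cv2.resize(a[100:260,130:320],None,fx=4,fy=3.7,interpolation=2))
cv2.imwrite('pics/d10a.png',cv2.resize(b[100:250,200:340],None,fx=4,fy=4,interpolation=2))
E
```

```text
crop 222.86696492053625 181.47609458903867
blow 28.46 [ 0.5907 -0.1298  0.3419] F [-1.7  3.4  2.9] T [ 0.4   0.24 -0.1 ] op 21.6
up 28.77 [ 0.591  -0.1312  0.405 ] F [-0.2  0.  -3.7] T [ 0.1  -0.09  0.01] op 21.7
```

View pics/s10a.png

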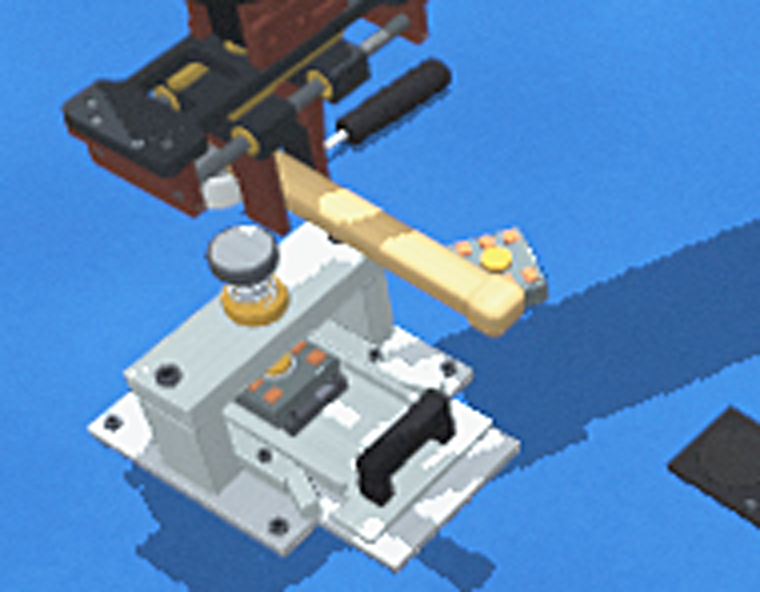

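View pics/d10a.png

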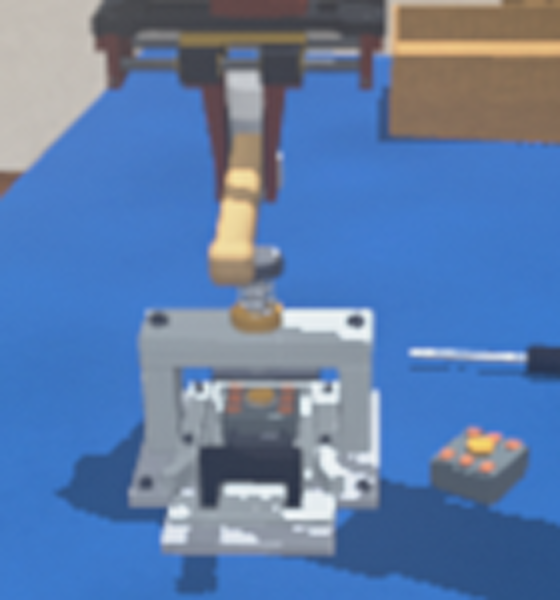

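The side view shows the brass has dropped from crop row 387 to about 396. The mallet pitched roughly 3° in the grip, so I'll give a second, deeper blow.

```bash
python3 - <<'E'
from h import *
G=[.5911,-.1315]
r.servo_line([*G,.332],speed=.35); q=st('blow')
r.servo_line([*G,.40],speed=.35); st('up')
r.servo_line([*G,.415],speed=.3)
snap('scene','s11');snap('side','d11')
for n in ['d9','d10','d11']:
    d=dict(np.load(f'pics/{n}.npz'));h=cv2.cvtColor(d['frame'],cv2.COLOR_RGB2HSV)
    m=((h[...,0]>15)&(h[...,0]<30)&(h[...,1]>110)); m[:190]=0;m[208:]=0;m[:,:258]=0;m[:,272:]=0
    v,u=np.where(m); print(n,len(v),u.mean(),v.mean(),v.min(),v.max())
p=fp(0); print([proj(d,[*p,z]) for z in (.060,.050)])
E
python3 - <<'E'
import cv2
a=cv2.imread('pics/s11.png');b=cv2.imread('pics/d11.png')
cv2.imwrite('pics/s11a.png',cv2.resize(a[100:260,130:320],None,fx=4,fy=3.7,interpolation=2))
cv2.imwrite('pics/d11a.png',cv2.resize(b[100:250,200:340],None,fx=4,fy=4,interpolation=2))
E
```

```text
blow 29.22 [ 0.5906 -0.1309  0.33  ] F [-3.   2.4  3.7] T [ 0.27  0.27 -0.1 ] op 21.6
up 29.56 [ 0.5911 -0.1318  0.4031] F [ 0.  -0.6 -3.2] T [ 0.12 -0.06  0.  ] op 21.8
d9 11 264.6363636363636 196.0909090909091 195 197
d10 9 264.77777777777777 198.44444444444446 198 199
d11 9 264.77777777777777 198.44444444444446 198 199
[(np.float64(264.2839574260076), np.float64(194.4129594616813)), (np.float64(264.382094457518), np.float64(197.44892284437756))]
```

View pics/s11a.png

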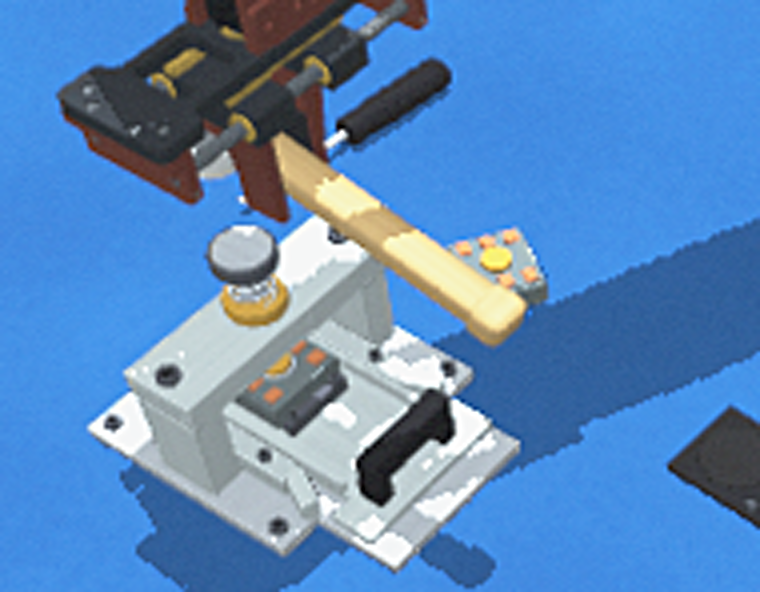

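View pics/d11a.png

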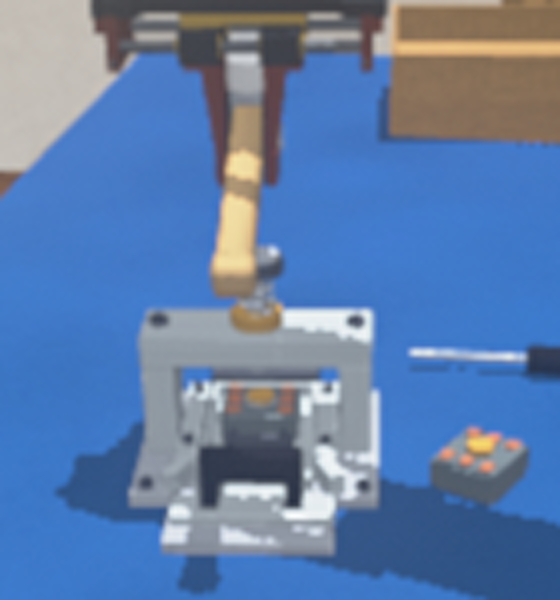

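Run:
```python
from h import *
from scipy.optimize import brentq
x=np.array([fp(1)-fp(0)])[0]
def butt(tcp,a):  # a pitch deg, butt down positive; bottom end of butt
    g=np.array(tcp)-[0,0,.163]; a=np.radians(a); xd=np.array([*(x*np.cos(a)),np.sin(a)]); zd=np.array([*(-x*np.sin(a)),np.cos(a)])
    return g-.14*xd-.011*zd
def low(n,box):
    d=dict(np.load(f'pics/{n}.npz'));h=cv2.cvtColor(d['frame'],cv2.COLOR_RGB2HSV)
    m=((h[...,0]>10)&(h[...,0]<30)&(h[...,1]>60)&(h[...,2]>100)).astype(np.uint8); x0,y0,x1,y1=box; k=m*0;k[y0:y1,x0:x1]=m[y0:y1,x0:x1]
    c=max(cv2.findContours(k,0,1)[0],key=cv2.contourArea); return d,c[:,0,1].max()
for v,box,names in [('side',(245,125,270,175),['d9','d10','d11']),('scene',(195,130,265,200),['s9','s10','s11'])]:
    for n,t in zip(names,[(.5909,-.1305,.4145),(.591,-.1312,.405),(.5911,-.1316,.4155)]):
        d,row=low(n,box)
        if n.endswith('9'): b0=row-proj(d,butt(t,0))[1]
        f=lambda a:proj(d,butt(t,a))[1]+b0-row
        print(n,row,'bias',round(b0,1),'pitch',round(brentq(f,-30,40),2))
```

```text
d9 160 bias -2.1 pitch 0.0
d10 169 bias -2.1 pitch 5.67
d11 172 bias -2.1 pitch 14.38
s9 184 bias 2.6 pitch 0.0
s10 190 bias 2.6 pitch 3.98
s11 192 bias 2.6 pitch 12.43
```

```bash
cat >> h.py <<'E'
from scipy.spatial.transform import Rotation as Ro
def tp(g,pitch,yaw=94.7):
    a=np.radians(yaw-180); xm=np.array([np.cos(a),np.sin(a),0]); ym=np.array([-xm[1],xm[0],0])
    R=Ro.from_rotvec(ym*np.radians(pitch))*Ro.from_euler('xyz',[180,0,yaw],degrees=True)
    return np.array(g)-.163*R.apply([0,0,1]), R.as_euler('xyz',degrees=True)
E
python3 - <<'E'
from h import *
g=[.4369,.1018,.1356+.07]
p,o=tp(g,13); print(p,o)
print(r.sense()['joints'], r.inverse_kinematics(p,o))
r.reach(p,o); st('hov')
p,o=tp([.4369,.1018,.1356],13); r.servo_line(p,speed=.25); r.wait(.1); st()
snap('side','d12');snap('scene','s12')
E
python3 - <<'E'
import cv2
a=cv2.imread('pics/s12.png');b=cv2.imread('pics/d12.png')
cv2.imwrite('pics/s12a.png',cv2.resize(a[100:290,240:420],None,fx=4,fy=3.1,interpolation=2))
cv2.imwrite('pics/d12a.png',cv2.resize(b[170:290,260:380],None,fx=5,fy=5,interpolation=2))
E
```

```text
[0.43990444 0.06525628 0.36442232] [180.  -13.   94.7]
[-1.57665378e+01  6.27545863e+00  6.85183855e+01 -5.62147025e-03
  1.05348636e+02 -2.36604754e+01] [ -0.81022306 -19.43467811  97.68031896  13.26859408 102.68804173
  -2.68929738]
hov 31.0 [0.4403 0.0648 0.3648] F [-0.   0.1 -2.9] T [-0.08 -0.15  0.01] op 21.6
 31.53 [0.4406 0.065  0.2968] F [ 0.2 -0.1 -3. ] T [-0.2  -0.11 -0.01] op 21.7
```

View pics/s12a.png

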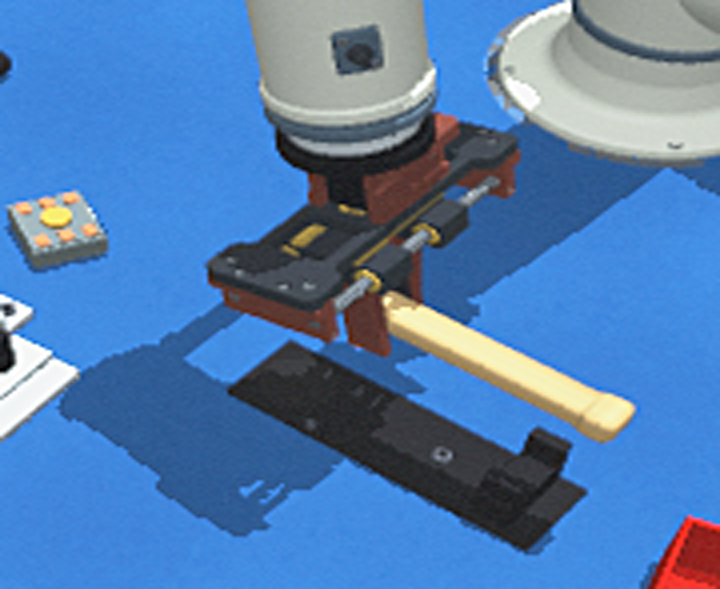

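View pics/d12a.png

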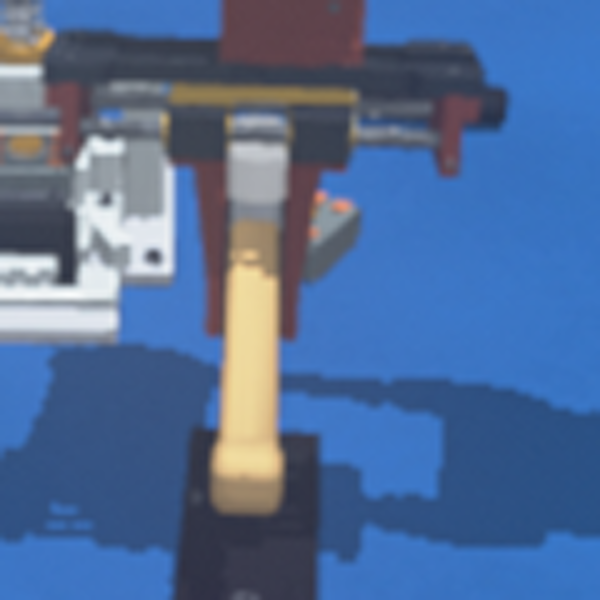

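```bash
python3 - <<'E'
from h import *
p,o=tp([.4369,.1018,.060],13); r.servo_line(p,speed=.2); st('a')
p,o=tp([.4369,.1018,.0465],13); r.servo_line(p,speed=.05); r.wait(.15); q=st('b'); print(p)
snap('side','d13'); snap('wrist','w13')
E
python3 - <<'E'
import cv2
b=cv2.imread('pics/d13.png')
cv2.imwrite('pics/d13a.png',cv2.resize(b[210:330,250:370],None,fx=5,fy=5,interpolation=2))
E
```

```text
a 32.16 [0.4402 0.0653 0.2199] F [ 0.3 -0.3 -2.1] T [-0.05 -0.1  -0.02] op 21.6
b 32.73 [0.44   0.0653 0.2056] F [ 1.2 -0.3 -2.6] T [-0.19 -0.11 -0.01] op 21.0
[0.43990444 0.06525628 0.20532232]
```

View pics/d13a.png

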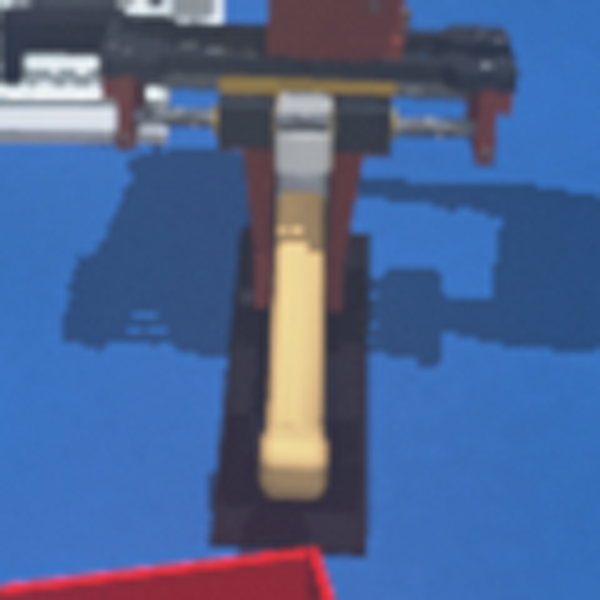

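View pics/w13.png

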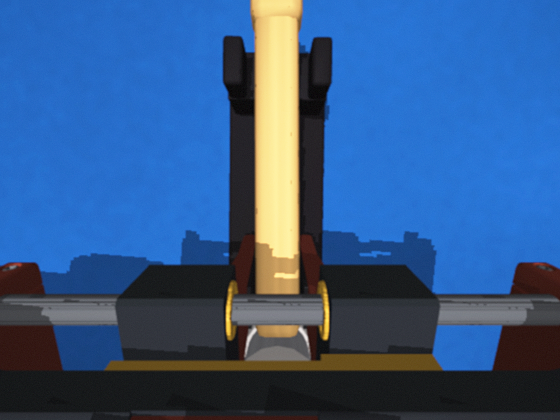

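```bash
python3 - <<'E'
from h import *
p,o=tp([.4369,.1018,.0455],13); r.servo_line(p,speed=.05); r.wait(.1); st('b')
r.let_go(); st('open')
p,o=tp([.4369,.1018,.20],13); r.servo_line(p,speed=.3); st('up')
snap('side','d14'); snap('scene','s14'); snap('wrist','w14')
E
python3 - <<'E'
import cv2
a=cv2.imread('pics/s14.png');b=cv2.imread('pics/d14.png')
cv2.imwrite('pics/s14a.png',cv2.resize(a[140:290,140:400],None,fx=3,fy=4,interpolation=2))
cv2.imwrite('pics/d14a.png',cv2.resize(b[155:345,195:335],None,fx=4,fy=3.15,interpolation=2))
E
```

```text
b 33.17 [0.4399 0.0653 0.2043] F [ 0.4  0.7 -2.9] T [-0.12 -0.1  -0.04] op 21.9
open 34.28 [0.4399 0.0653 0.2043] F [-0.2  1.  -0.7] T [-0.16 -0.12 -0.06] op 87.4
up 34.95 [0.4399 0.0652 0.3579] F [ 0.4 -0.  -0.8] T [-0.09 -0.09 -0.05] op 87.9
```

View pics/s14a.png

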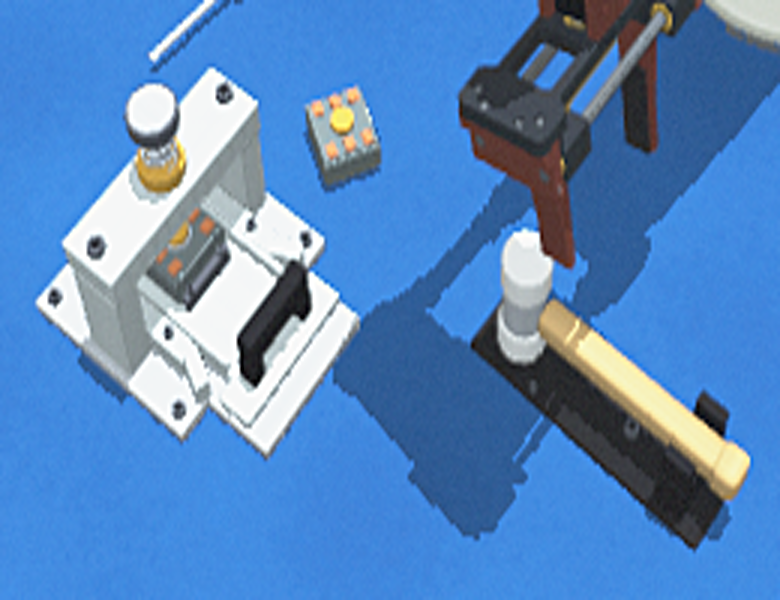

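View pics/d14a.png

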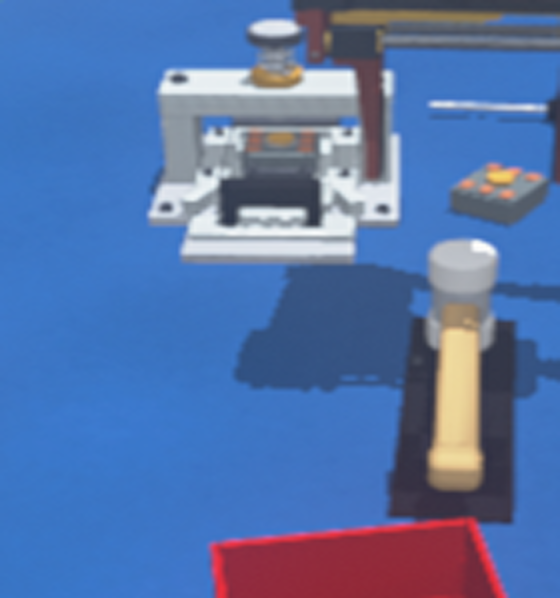

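View pics/w14.png

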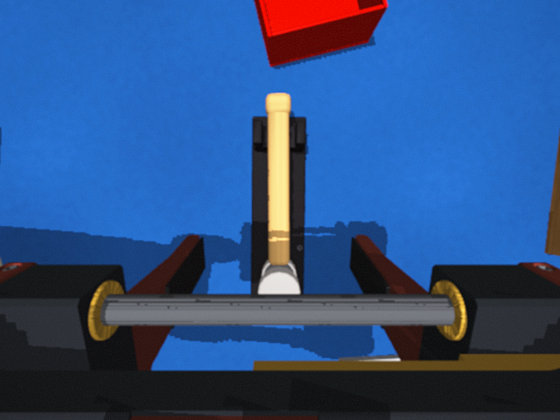

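The mallet is back in its rest and the tray is still home. Before I decide whether the stud is seated, I'll estimate its height from the saved images, which costs no clock time.

Run:
```python
from h import *
def brass(n,box):
    d=dict(np.load(f'pics/{n}.npz'));x0,y0,x1,y1=box
    c=cv2.resize(d['frame'][y0:y1,x0:x1],None,fx=8,fy=8,interpolation=cv2.INTER_CUBIC)
    h=cv2.cvtColor(c,cv2.COLOR_RGB2HSV); m=((h[...,0]>17)&(h[...,0]<30)&(h[...,1]>130)).astype(np.uint8)
    k=max(cv2.findContours(m,0,1)[0],key=cv2.contourArea); M=cv2.moments(k); x,y,w,hh=cv2.boundingRect(k)
    f=lambda a,b:(x0+(a+.5)/8-.5,y0+(b+.5)/8-.5)
    return d,f(M['m10']/M['m00'],M['m01']/M['m00']),f(x,y),f(x+w,y+hh)
for n in ['d3','d9','d10','d11','d12','d13','d14']:
    try:
        d,c,a,b=brass(n,(254,185,276,208)); print(n,np.round([*c,*a,*b],2))
    except Exception as e: print(n,e)
for n,b in [('d0',(215,285,245,310)),('w2',(445,245,500,300)),('w1',(335,175,367,205)),('s0',(325,298,352,325))]:
    d,c,a,bb=brass(n if n!='d0' and n!='s0' else {'d0':'side0','s0':'scene0'}[n],b); print(n,np.round([*c,*a,*bb],2))
    # initial tray frame: stud axis pos
    tx=np.array([np.cos(np.radians(95.4)),np.sin(np.radians(95.4))]); P=np.array([.594,.1388])+.102*tx
    print('   proj z=40..50:',[tuple(np.round(proj(d,[*P,z]),1)) for z in (.040,.045,.050)])
```

```text
d3 max() iterable argument is empty
d9 max() iterable argument is empty
d10 max() iterable argument is empty
d11 max() iterable argument is empty
d12 max() iterable argument is empty
d13 max() iterable argument is empty
d14 max() iterable argument is empty
d0 [228.63 296.36 224.19 293.19 232.94 299.56]
   proj z=40..50: [(np.float64(229.1), np.float64(298.1)), (np.float64(228.9), np.float64(296.2)), (np.float64(228.8), np.float64(294.3))]
w2 [472.   271.76 450.56 253.44 493.19 290.56]
   proj z=40..50: [(np.float64(466.9), np.float64(266.0)), (np.float64(472.9), np.float64(270.3)), (np.float64(479.3), np.float64(274.9))]
w1 [351.42 190.13 343.56 182.56 359.56 197.94]
   proj z=40..50: [(np.float64(350.6), np.float64(188.1)), (np.float64(351.6), np.float64(188.9)), (np.float64(352.6), np.float64(189.7))]
s0 [337.33 309.68 332.69 305.06 342.19 314.44]
   proj z=40..50: [(np.float64(337.4), np.float64(309.9)), (np.float64(337.6), np.float64(308.9)), (np.float64(337.9), np.float64(307.9))]
```

Run:
```python
from h import *
_,o=tp([0,0,0],-35,97.9); p=[*fp(-.229),.337]; j=r.inverse_kinematics(p,o); print(o,j)
if j is not None:
    r.servo_line(list(r.sense()['tcp_pos'][:2])+[.40],speed=.3)
    j=r.inverse_kinematics(p,o); r.move_joints(j); st(); s=snap('wrist','w15')
    print([proj(s,[*fp(0),z]) for z in (.044,.05,.053)])
    cv2.imwrite('pics/w15f.png',cv2.cvtColor(s['frame'],cv2.COLOR_RGB2BGR))
    u,v=map(int,proj(s,[*fp(0),.05])); print(u,v)
    c=s['frame'][max(0,v-40):v+40,u-50:u+50]; cv2.imwrite('pics/w15a.png',cv2.cvtColor(cv2.resize(c,None,fx=7,fy=7,interpolation=2),cv2.COLOR_RGB2BGR))
```

```text
[180.   35.   97.9] [ 1.09122533e+01  9.96824453e-01  8.47957804e+01 -3.51084694e+01
  9.51727313e+01  4.88144807e-02]
 36.23 [0.5667 0.0464 0.3357] F [-1.  -0.1  0.6] T [ 0.19 -0.06  0.02] op 88.1
[(np.float64(278.18747520661395), np.float64(206.4902630187668)), (np.float64(278.1932779387572), np.float64(210.19327513662725)), (np.float64(278.1962267283692), np.float64(212.07504451638562))]
278 210
```

View pics/w15a.png

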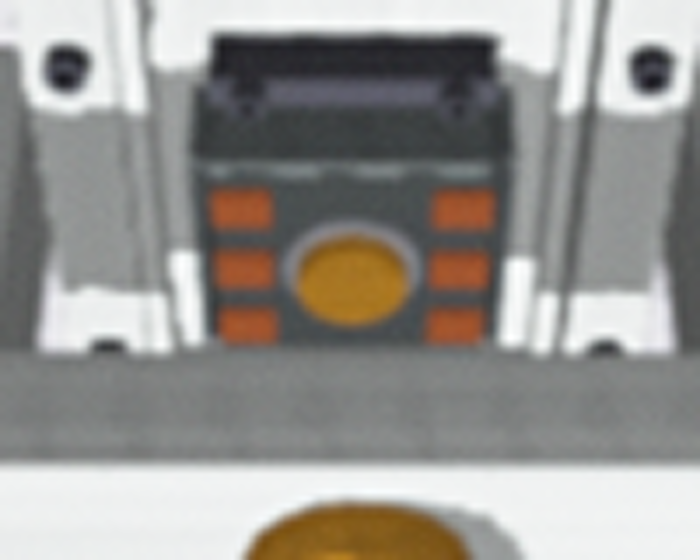

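View pics/w15.png

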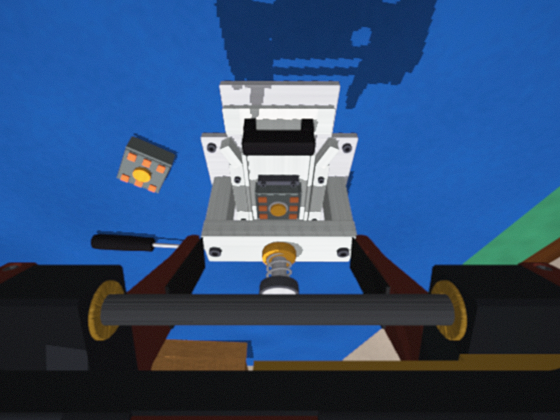

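Run:
```python
from h import *
s=dict(np.load('pics/w15.npz'))
P=lambda x,z:proj(s,[*fp(x),z])[1]
print('base front edge',P(-.025,.044),'meas',170+165/7-.5,' patches mid',P(0,.044),'meas',170+270/7-.5)
for z in (.050,.052,.053): print(z,'far edge top',P(.010,z),'near edge bottom',P(-.010,z-.006))
print('meas far',170+328/7-.5,'near',170+235/7-.5, 'ctr u width',(412-295)/7, 'exp', proj(s,[*fp(0,.01),.05])[0]-proj(s,[*fp(0,-.01),.05])[0])
# spare: base 50x50, same geometry reference
c=s['frame'][125:205,105:185]; cv2.imwrite('pics/w15s.png',cv2.cvtColor(cv2.resize(c,None,fx=7,fy=7,interpolation=2),cv2.COLOR_RGB2BGR))
# bystanders/mallet: mask compare s14 vs scene0
a=np.load('pics/scene0.npz')['frame'].astype(int);b=np.load('pics/s14.npz')['frame'].astype(int)
for n,(x0,y0,x1,y1) in dict(bin=(388,262,462,350),spare=(240,158,270,190),driver=(188,115,245,158)).items(): print(n,(np.abs(a-b)[y0:y1,x0:x1].max(2)>60).sum())
for nm,f in (('scene0',a),('s14',b)):
    h=cv2.cvtColor(f.astype(np.uint8),cv2.COLOR_RGB2HSV); m=(h[...,0]>10)&(h[...,0]<30)&(h[...,1]>60)&(h[...,2]>110); m[:210]=0;m[270:]=0;m[:,:312]=0;m[:,392:]=0
    v,u=np.where(m); print(nm,u.min(),u.max(),v.min(),v.max(),u.mean().round(1),v.mean().round(1))
```

```text
base front edge 192.6543559409538 meas 193.07142857142858  patches mid 206.4902630187668 meas 208.07142857142856
0.05 far edge top 215.30363724557003 near edge bottom 201.13517959060013
0.052 far edge top 216.54772388659256 near edge bottom 202.36760174069153
0.053 far edge top 217.17308507326769 near edge bottom 202.98720611804654
meas far 216.35714285714286 near 203.07142857142856 ctr u width 16.714285714285715 exp 16.268043067217604
bin 0
spare 0
driver 0
scene0 319 387 214 264 353.6 239.2
s14 319 389 215 264 354.5 239.5
```

View pics/w15s.png

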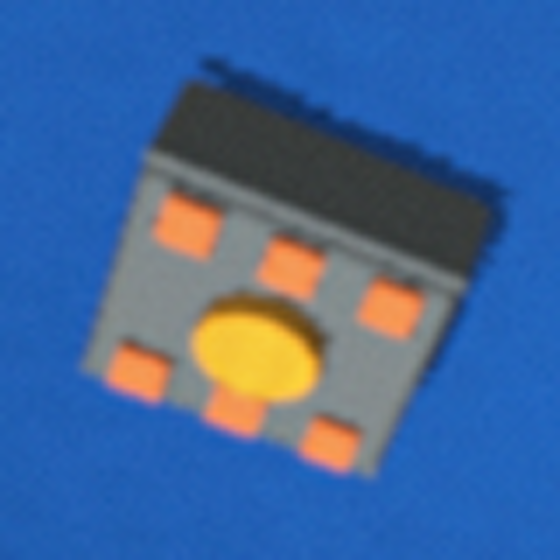

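Run:
```python
from h import *
def m(n,box,wood):
    d=dict(np.load(f'pics/{n}.npz'));h=cv2.cvtColor(d['frame'],cv2.COLOR_RGB2HSV);x0,y0,x1,y1=box
    k=((h[...,0]>10)&(h[...,0]<30)&(h[...,1]>60)&(h[...,2]>110)) if wood else ((h[...,1]<60)&(h[...,2]>120))
    k=k[y0:y1,x0:x1];v,u=np.where(k);print(n,'wood' if wood else 'head',u.min()+x0,u.max()+x0,v.min()+y0,v.max()+y0)
for n in('scene0','s14'): m(n,(300,190,330,235),0);m(n,(312,210,392,270),1)
for n in('side0','d14'): m(n,(297,228,325,270),0);m(n,(297,240,322,325),1)
d=dict(np.load('pics/d14.npz'));s=dict(np.load('pics/s14.npz'))
x=np.array([np.cos(np.radians(-85.3)),np.sin(np.radians(-85.3)),0])
for k in(s,d): print(proj(k,np.array([.4264,.241,.04]))-np.array(proj(k,np.array([.4264,.241,.04])-.003*x)))
```

```text
scene0 head 305 329 197 229
scene0 wood 319 387 214 264
s14 head 306 329 197 230
s14 wood 319 389 215 264
side0 head 302 319 230 265
side0 wood 301 314 251 309
d14 head 302 318 231 265
d14 wood 302 315 252 309
[-1.1909609  -0.76551511]
[ 0.04362959 -1.08495247]
```

Run:
```python
from h import *
st('final'); print(r.hand_in())
```

```text
final 36.28 [0.5666 0.0461 0.3367] F [-0.   0.3 -0.2] T [ 0.26 -0.03  0.01] op 88.0
the job is handed in; nothing more can be done
None
```

The job is handed in at 36.3 s. The tray is home in the fixture, the stud reads as seated, and the mallet is back in its rest.

- **Tray:** I turned it end for end, slid it between the rails, and pushed the handle bar with closed fingers until it stopped at about 17 N. It stopped within about 1 mm of where the bar should be when fully home. The tray was still home in the pictures taken after the blows.
- **Stud:** I gave two mallet blows, with the mean line speed commanded at 0.35 m/s. The actual punch speed was not measured.
    - The brass head dropped about 8 mm on the first blow.
    - It did not move on the second, deeper blow.
    - The last close view puts its top at 49–51 mm above the bench, against 50 mm when seated. That is as fine as the pictures can tell, so seating is inferred and not measured exactly.
- **Mallet:** It pitched about 13° in the grip during the blows. I tilted the tool to level it before setting it down. It lies within about 2 mm of its original place.
- **Bystanders:** The bin, spare and driver showed no change in the scene camera.

The arm was holding clear of everything when the job was handed in. The robot itself did not go near the punch. Measured fixture positions disagreed by 1–2 mm between cameras, but the tray went in without any noticeable force.

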